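# Pull the dust extractor's filter and hold it over the sweeps tray

## Task

Swing the dust extractor's blue cover flap right back so it stays open, then draw the filter cassette beneath it (the one with the orange pull rib) up out of its slot. Hold it over the middle of the sweeps tray, long edge level and brown dusty face tipped down about 30 degrees, so that loose gold dust falls into the tray, with its lower edge clear above the tray's rim but at most about 10 cm above the bench. Finish still holding it there, steady, ready for me to brush out; don't shift the tray or knock the vise, hammer or ring clamp.

Things in the scene. Friction and masses are not known exactly. Their poses are not given: they have to be found in the camera images.
- extractor: Grey dust extractor, fixed, 280 (x) by 240 (y) by 165 mm high. Origin: underside centre; +x to its rear, -x face has the knob and red switch, -y side the steel intake grille. Under the flap: hand well 150 (x) by 100 (y), 55 mm deep, centred at x -0.045, y 0; in its floor (z 0.110) a slot 136 (x) by 24 (y), 80 deep, holds the filter, standing on the slot's floor (z 0.030).
- flap (a joint): Blue cover flap 170 (hinge to front edge) by 130 by 6 mm, 0.25 kg, on top of the extractor. Hinged at its rear edge along the extractor's y. 0 = shut; grows as the front edge swings up and back towards the extractor's +x; stop at 1.83 rad. Let go past 1.65 rad it falls open against the stop and stays; before 1.4 it falls shut.
- flap_hinge (a point): Hinge line's middle: in the extractor's frame at x = 0.042, y = 0, z = 0.168.
- flap_handle (a point): Middle of the flap's bow handle grip: round steel bar 10 mm thick, 100 mm long, along the extractor's y, 40 mm above the flap's top face. Flap shut, it is 150 mm in front of the hinge line and 43 mm above it; the flap's front edge is 22 mm further from the hinge. The bar can turn between the fingers while the tool stays upright.
- filter: Filter cassette, 0.14 to 0.28 kg: black frame 130 (x) by 20 (y) by 80 high; on its top centre an orange pull rib 70 (x) by 14 (y), 40 high. Origin: underside centre, z up to the rib. Its -y face is brown and dusty, +y white and clean. Starts in the slot, axes as the extractor's (dusty face to the grille), origin at extractor x -0.045, y 0, z 0.030; rib top 15 mm below the extractor's top.
- filter_mid (a point): Centre of the filter's frame, 40 mm above the origin of the filter.
- filter_low (a point): Middle of the filter's lower edge: the filter's origin.
- tray: Sweeps tray, loose on the bench: open steel tray 200 (x) by 250 (y) mm, 25 mm high, walls and floor 3 mm, 0.9 kg. Origin: centre of its underside.
- tray_mid (a point): Middle of the tray's floor.
- vise: Bystander: engraver's ball vise, steel, 104 mm across and 100 mm high, 1.8 kg. Origin: centre of its underside.
- hammer: Bystander: hammer, 240 mm long, lying on the bench along its own x. Origin: at the bench, under its middle.
- ringclamp: Bystander: wooden ring clamp with a brass band, 127 by 28 by 22 mm, lying along its own x. Origin: centre of its underside.

How it is judged:
On the way, in this order (a step that is already met when the one before it is completed fails the run):
1. the flap has been swung open past upright while the filter is still in its slot (value of joint flap above 1.6 rad and z of filter_low in the frame of extractor below 0.06 m), for 0.2 s.
2. the filter is drawn right out of the extractor, in the fingers (z of filter_low in the frame of extractor above 0.168 m and contact force between the fingers and filter above 1 N), for 0.2 s.
At the end, for the whole second after the job is handed in: Flap open over 1.6 rad; fingers hold the filter steady, rib up, not touching the tray: frame centre within 50 mm of the tray's middle (seen from above), lower edge 32 to 130 mm above the bench, dusty face tipped down 15 to 50 degrees, long edge level within 11 degrees; tray within 20 mm (value of joint flap above 1.6 rad and contact force between the fingers and filter above 1 N and horizontal distance between filter_mid and tray_mid below 0.05 m and height (world z) of filter_low between 0.032 and 0.13 m and angle between filter's own y axis and vertical between 0.7 and 1.31 rad and angle between filter's own x axis and vertical between 1.37 and 1.77 rad and angle between filter's own z axis and vertical below 1.2 rad and contact force between filter and tray below 0.2 N and linear speed of filter below 0.03 m/s and distance of tray from where it was at the start of the episode below 0.02 m); the arm keeps its last pose, push and grip.
It fails at once if the vise is shifted by more than 20 mm (distance of vise from where it was at the start of the episode above 0.02 m).
It fails at once if the hammer is shifted by more than 20 mm (distance of hammer from where it was at the start of the episode above 0.02 m).
It fails at once if the ring clamp is shifted by more than 20 mm (distance of ringclamp from where it was at the start of the episode above 0.02 m).
It fails at once if the tray is shifted by more than 20 mm (distance of tray from where it was at the start of the episode above 0.02 m).
It also fails if it takes over 58 s, if anything falls off the work surface, if the arm or the gripper's body presses on something with over 40 N, if the wrist force passes 120 N, or if a joint passes its speed limit or range.

## Robot

A 6-joint arm with a two-finger parallel gripper is mounted at the origin on the work surface. World frame = base frame: x ahead of the robot, y to its left, z up, the work surface at z = 0. Lengths are in m, angles in rad, forces in N, time in s.
With the tool pointing down it reaches from about 0.3 to 0.85 m from the base axis. Payload 4.2 kg.
Tool frame: the origin (TCP) lies at the very end of the fingers, on their centre line; the grasp point (between the pads) lies 19 mm behind it; y points along the fingers, z is the direction in which the jaws open and shut, and the axes are right-handed (so a half turn about y gives the same grasp; the last joint's range is limited). The gripper opens to 91 mm and grips with 3 to 60 N. Pads are 32 mm wide; open, the fingers measure 118 mm over their backs; the gripper's body (76 mm by 178 mm) begins 60 mm behind the grasp point.
Start: joints at [1.118, 0.32, 1.565, -0, 1.257, -0.02], TCP at [0.241, 0.522, 0.184] pointing down, gripper open.
Joint ranges: [-3.11, 3.11], [-0.84, 2.01], [0.21, 2.61], [-1.34, 4.49], [0.05, 2.63], [-2.56, 2.56]. Speed limits (rad/s): [2.57, 2.57, 3.14, 3.14, 3.14, 3.14].

## Interface

Orientations are given as a unit quaternion [w, x, y, z].
In Python, from station import manip, cams, order gives the robot as it stands.
- The arm moves only by the shell command python3 -m inch 'ROWS' [FORCE]. ROWS is text: rows parted by semicolons, each of 5 numbers parted by spaces: the opening, from 0 (shut) to 1 (fully open), then the shift along the tool's x, y, z each as a share of 30 mm, from -1 to 1, then the turn about the tool's y as a share of 90 degrees, from -1 to 1. A call has 1 to 20 rows; each row shifts and turns the commanded pose from where the row before left it, along the tool's axes as they then stand; what a row does not reach is not made up. A row lasts 1/12 s, in which the tool goes at most 41.7 mm and 7.16 degrees, less where a joint would pass 70% of its speed; a pose out of reach is approached as far as the arm can. A call with a number of a shift or a turn outside -1 to 1 is refused whole. A call with a gripper value outside its range is refused whole. The fingers move at their own pace and stop on an object; FORCE is the grip in N (left out, the last holds). Time passes only in rows, so rows that do not move let the fingers close. It gives the time, the measured TCP pose, the force and the opening at its end, in the units of the state.
- manip.observe(): the state, without advancing time (a new reading comes with each control period).
- cams.grab_frame(name): name is "side" or "top"; returns a dict with "image" (420x560x3 uint8, red, green, blue), "depth" (420x560 float32, m along the optical axis (not along the pixel's ray), 0 where there is no reading), "camera_matrix" (3x3 intrinsics, pixels), "rvec" (rotation vector, rad) and "tvec" (3), from world to camera coordinates, as OpenCV has them. Camera axes: x right, y down, z forward; pixel columns grow to the right and rows downward; lengths in m; the calibration is good to about 2 mm. A picture is of the moment at which its call begins.
- order.close_job(): hands the job in, once; it reports no verdict.
The state is a dict: "t": time; "q": joint angles; "joint_vel": joint speeds; "effort": joint torques, N m; "position": TCP position; "tcp_rot": TCP orientation; "force": force on the tool from outside, world axes, zero at the start; "moment": the same for the moment, N m; "gripper_width": opening from 0.0 (shut) to 1.0 (fully open).
Only numpy, scipy, OpenCV 4.12 (cv2) and the standard library are available. Lean on these libraries where they do the work, as an engineer would, in place of code of your own. Each camera call takes 0.05 s, during which the arm holds its last target. There are 200 camera calls.

## Working session

There is one attempt and no reset: what is moved stays moved. The work goes in short steps, Python scripts to look and compute and a shell command to move; the robot and the scene stay as the last step left them, time stands still between calls to the robot, and variables do not carry over. Pictures are saved under pics/ and viewed, about 8 in all and at most 12, crops included, and the job is handed in when it is done.

```bash
ls; mkdir -p pics; cat > h.py <<'E'
import numpy as np, cv2
from station import manip, cams, order
from scipy.spatial.transform import Rotation as R
def grab(n,save=None):
    f=cams.grab_frame(n)
    if save: cv2.imwrite('pics/'+save,f['image'][:,:,::-1])
    return f
def cloud(f):
    K=np.array(f['camera_matrix']);d=f['depth'];v,u=np.mgrid[:d.shape[0],:d.shape[1]]
    P=np.stack([(u-K[0,2])/K[0,0]*d,(v-K[1,2])/K[1,1]*d,d],-1)
    Rm=cv2.Rodrigues(np.array(f['rvec'],float))[0]
    W=(P-np.array(f['tvec']).ravel())@Rm
    W[d==0]=np.nan
    return W
def st():
    s=manip.observe();q=s['tcp_rot'];M=R.from_quat([q[1],q[2],q[3],q[0]]).as_matrix()
    return s,M
E
python3 - <<'E'
from h import *
for n in('top','side'):
    f=grab(n,n+'0.png');np.savez(n+'0.npz',**f)
    Rm=cv2.Rodrigues(np.array(f['rvec'],float))[0];print(n,-Rm.T@np.array(f['tvec']).ravel(),Rm[2])
s,M=st();print(s['t'],s['position'],M.round(3))
E
```

```text
pics
top [ 0.38235056 -0.1082173   1.18731024] [ 0.20997791 -0.01924186 -0.97751677]
side [0.22480254 0.42017002 1.42931937] [ 0.2702291  -0.37331278 -0.88747609]
0.1 [0.24095302 0.52155075 0.18314463] [[ 0.908 -0.001  0.419]
 [-0.419 -0.001  0.908]
 [-0.    -1.    -0.002]]
```

View pics/top0.png

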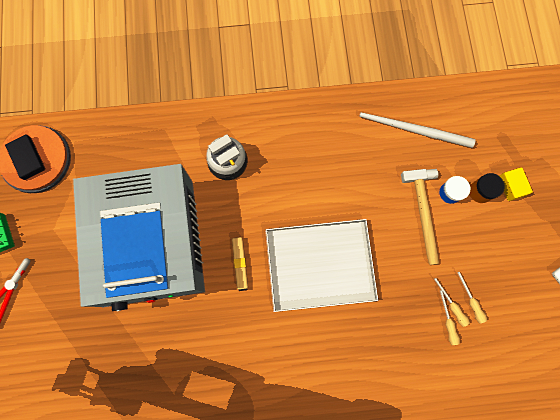

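View pics/side0.png

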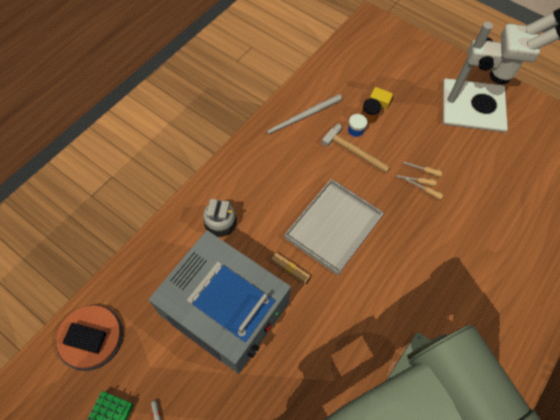

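Top view shows the extractor at left (flap about (133,250), handle bar (135,283)), tray (322,265), ring clamp (240,262), vise (226,155) and hammer (425,215). The side view agrees, with the handle at (255,312) and the arm at bottom right.

```bash
python3 - <<'E'
from h import *
for n in('top','side'):
    f=np.load(n+'0.npz');W=cloud(f);im=f['image'];hsv=cv2.cvtColor(im,cv2.COLOR_RGB2HSV)
    print(n)
    def rect(m,name):
        m=m&np.isfinite(W[...,2])
        nl,lab,stt,_=cv2.connectedComponentsWithStats(m.astype(np.uint8))
        if nl<2:print(name,'none');return
        k=1+np.argmax(stt[1:,4]);P=W[lab==k]
        r=cv2.minAreaRect(P[:,:2].astype(np.float32));print(name,len(P),'z',np.percentile(P[:,2],[5,50,95]).round(3),'c',np.round(r[0],4),'sz',np.round(r[1],3),'ang',round(r[2],1))
    z=W[...,2]; x,y=W[...,0],W[...,1]
    blue=(hsv[...,0]>98)&(hsv[...,0]<125)&(hsv[...,1]>150)&(z>.15)
    rect(blue,'flap')
    rect((z>.15)&(z<.18)&(y>0)&(x>.3)&(y<.6),'extop')
    rect((z>.15)&(z<.25)&(y>0)&(x>.3)&(y<.6),'extop+')
    rect((z>.198)&(z<.23)&(x>.3)&(y<.6)&(y>0),'handle')
    low=hsv[...,1]<70
    rect(low&(z<.04)&(y<.1)&(y>-.4)&(x>.25)&(x<.65),'tray')
    rect((z>.017)&(z<.04)&(y<.05)&(y>-.25)&(x>.25)&(x<.65)&low,'trayrim')
    rect((z>.012)&(z<.15)&(y<.14)&(y>.03)&(x>.25)&(x<.55)&(z<.04),'clamp')
    rect((z>.03)&(z<.15)&(y<.2)&(x>.55),'vise')
    rect((z>.012)&(z<.06)&(y<-.2)&(y>-.6)&(x>.35),'hammer')
E
```

```text
top
flap 4422 z [0.169 0.172 0.175] c [0.5278 0.1792] sz [0.169 0.131] ang 2.1
extop 14134 z [0.163 0.167 0.174] c [0.5736 0.1813] sz [0.281 0.242] ang 2.6
extop+ 14424 z [0.163 0.167 0.174] c [0.5736 0.1813] sz [0.281 0.242] ang 2.6
handle 276 z [0.211 0.216 0.219] c [0.4652 0.1756] sz [0.01  0.108] ang 2.7
tray 8475 z [0.    0.004 0.022] c [ 0.4764 -0.23  ] sz [0.2   0.251] ang 0.1
trayrim 121 z [0.019 0.025 0.029] c [ 0.5666 -0.1636] sz [0.065 0.16 ] ang 27.2
clamp 30 z [0.016 0.027 0.039] c [0.4618 0.0557] sz [0.043 0.001] ang 2.3
vise 1252 z [0.035 0.044 0.068] c [ 0.6204 -0.6983] sz [0.072 0.141] ang 8.1
hammer 1264 z [0.016 0.024 0.03 ] c [ 0.5693 -0.5024] sz [0.087 0.24 ] ang 87.3
side
flap 2386 z [0.167 0.171 0.175] c [0.5411 0.1785] sz [0.138 0.127] ang 2.7
extop 9666 z [0.161 0.167 0.174] c [0.5732 0.1781] sz [0.283 0.242] ang 2.4
extop+ 9869 z [0.161 0.167 0.175] c [0.5732 0.1781] sz [0.283 0.242] ang 2.4
handle 187 z [0.209 0.215 0.22 ] c [0.4648 0.1749] sz [0.011 0.107] ang 2.5
tray 4854 z [-0.001  0.004  0.022] c [ 0.4749 -0.2334] sz [0.2   0.255] ang 0.0
trayrim 227 z [0.018 0.024 0.03 ] c [ 0.4748 -0.1777] sz [0.2   0.144] ang 0.0
clamp 17 z [0.014 0.026 0.04 ] c [0.4354 0.1049] sz [0.002 0.041] ang 2.7
vise 816 z [0.034 0.05  0.067] c [ 0.6203 -0.6629] sz [0.075 0.221] ang 3.7
hammer 643 z [0.014 0.024 0.03 ] c [ 0.5712 -0.4976] sz [0.09  0.241] ang 82.9
```

```bash
python3 -m inch '1 0 -.5 0 .0774;1 0 -.5 0 .0774;1 0 -.5 0 .0774;1 0 -.5 0 .0774;1 0 -.5 0 .0774;1 0 -.5 0 .0774;1 0 -.5 0 .0774;1 0 -.5 0 .0774;1 0 -.5 0 .0774;1 0 0 0 0' 20
cat >> h.py <<'E'
def to(p):
    s,M=st();d=M.T@(np.array(p)-np.array(s['position']))/.03
    print('t',s['t'],'pos',np.round(s['position'],4),'z ang',np.degrees(np.arctan2(M[1,2],M[0,2])).round(2),'y',M[:,1].round(3),'units xyz',d.round(2),'w',s['gripper_width'],'F',np.round(s['force'],1),'q',np.round(s['q'],2))
E
python3 -c "
from h import *
to([.4652,.1753,.28])"
```

```text
t: 0.93
position: [0.2417, 0.5231, 0.3216]
tcp_rot: [0.512, -0.509, 0.49, -0.489]
force: [-0.9, -0.1, 0.9]
gripper_width: 1.002
t 0.9333 pos [0.2417 0.5231 0.3216] z ang 2.4 y [ 0.002  0.005 -1.   ] units xyz [11.9   1.35  6.95] w 1.0016239314906292 F [-0.9 -0.1  0.9] q [ 1.12  0.27  1.3  -0.    1.57  1.08]
```

```bash
python3 -m inch '1 .85 .1 .5 0;1 .85 .1 .5 0;1 .85 .1 .5 0;1 .85 .1 .5 0;1 .85 .1 .5 0;1 .85 .1 .5 0;1 .85 .1 .5 0;1 .85 .1 .5 0;1 .85 .1 .5 0;1 .85 .1 .5 0;1 .85 .1 .5 0;1 .85 .1 .5 0;1 .85 .1 .5 0;1 .85 .05 .45 0;1 0 0 0 0;1 0 0 0 0'
python3 -c "
from h import *
to([.4652,.1753,.192]);f=grab('top','top1.png')"
```

```text
t: 2.27
position: [0.4649, 0.1734, 0.2771]
tcp_rot: [-0.51, 0.511, -0.49, 0.489]
force: [-0.4, 1.2, -0.0]
gripper_width: 1.002
t 2.2667 pos [0.4649 0.1734 0.2771] z ang 2.48 y [-0.002 -0.    -1.   ] units xyz [-0.06  2.84  0.02] w 1.0022928828825868 F [-0.4  1.2 -0. ] q [0.33 0.15 1.56 0.   1.43 0.29]
```

View pics/top1.png

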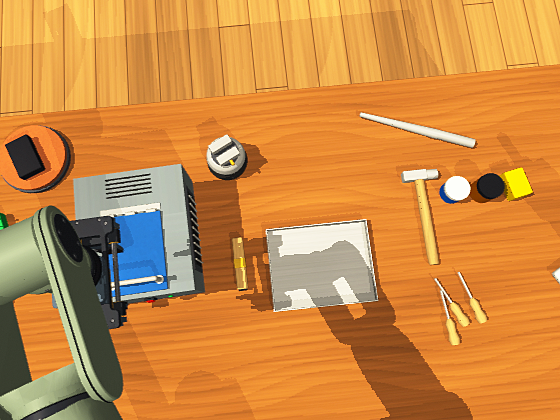

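The gripper (about (100,270)) sits over the handle with its jaws along the extractor's x, body long axis the same way. Descend and grip.

```bash
python3 -m inch '1 0 .71 0 0;1 0 .71 0 0;1 0 .71 0 0;1 0 .71 0 0;.5 0 0 0 0;0 0 0 0 0;0 0 0 0 0;0 0 0 0 0;0 0 0 0 0;0 0 0 0 0;0 0 0 0 0' 12
python3 -c "
from h import *
to([.4652,.1753,.192])
# arc waypoints (x along ext, z up) relative to start
th=np.linspace(0,1.78,19);a=np.arctan2(43,150)+th;r=156.04
X=-r*np.cos(a);Z=r*np.sin(a)
print(np.c_[-np.diff(Z),np.diff(X)].round(1)/30)"
```

```text
t: 3.23
position: [0.4654, 0.1746, 0.1938]
tcp_rot: [0.511, -0.51, 0.489, -0.489]
force: [0.6, -1.2, -0.6]
gripper_width: 0.52
t 3.2333 pos [0.4654 0.1746 0.1938] z ang 2.51 y [ 0.001  0.001 -1.   ] units xyz [-0.02  0.06 -0.01] w 0.5202580299165995 F [ 0.6 -1.2 -0.6] q [0.34 0.19 1.72 0.   1.23 0.29]
[[-0.48666667  0.16666667]
 [-0.46666667  0.21333333]
 [-0.44333333  0.25666667]
 [-0.41666667  0.3       ]
 [-0.38666667  0.34      ]
 [-0.35        0.37666667]
 [-0.31        0.41      ]
 [-0.27        0.44      ]
 [-0.22333333  0.46333333]
 [-0.17666667  0.48333333]
 [-0.13        0.49666667]
 [-0.08        0.50666667]
 [-0.03        0.51333333]
 [ 0.02333333  0.51333333]
 [ 0.07333333  0.51      ]
 [ 0.12333333  0.5       ]
 [ 0.17        0.48333333]
 [ 0.22        0.46666667]]
```

```bash
python3 -m inch '0 0 0 0 0;0 0 0 0 0;0 0 0 0 0;0 0 0 0 0;0 0 0 0 0;0 0 0 0 0;0 0 0 0 0;0 0 0 0 0;0 0 0 0 0;0 0 0 0 0;0 0 0 0 0;0 0 0 0 0' 12
python3 -c "
from h import *
to([.4652,.1753,.192])"
```

```text
t: 4.23
position: [0.4651, 0.1745, 0.1931]
tcp_rot: [0.511, -0.511, 0.489, -0.489]
force: [-0.4, 0.5, 0.3]
gripper_width: 0.007
t 4.2333 pos [0.4651 0.1745 0.1931] z ang 2.51 y [ 0.  0. -1.] units xyz [-0.03  0.04  0.  ] w 0.006799751845831039 F [-0.4  0.5  0.3] q [0.34 0.19 1.72 0.   1.23 0.29]
```

```bash
python3 - <<'E'
from h import *
f=grab('side');im=f['image'][190:400,100:380,::-1];a=cv2.resize(im,None,fx=2.8,fy=2.8)
cv2.imwrite('pics/s2.png',a)
g=grab('top');W=cloud(f);m=(W[...,2]>.2)&(W[...,2]<.225)&(W[...,1]>.1)&(W[...,1]<.25)&(W[...,0]>.4)&(W[...,0]<.5)
print(m.sum(),W[m].mean(0) if m.any() else '')
E
```

```text
69 [0.46252954 0.21108037 0.21411166]
```

View pics/s2.png

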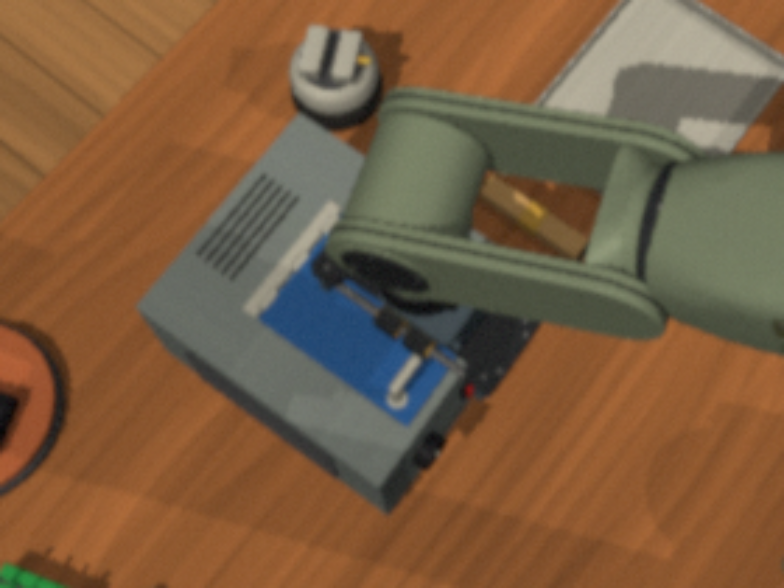

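Fingers appear at the bar (near (400,330) in the crop), but a width of 0.007 contradicts a 10 mm bar. I'll test with a short lift.

```bash
python3 -m inch '0 0 -.48 .17 0;0 0 -.47 .21 0;0 0 0 0 0;0 0 0 0 0'
python3 - <<'E'
from h import *
to([.4652,.1753,.192])
f=grab('side');W=cloud(f);hsv=cv2.cvtColor(f['image'],cv2.COLOR_RGB2HSV)
b=(hsv[...,0]>98)&(hsv[...,0]<125)&(hsv[...,1]>150)&(W[...,2]>.15)
print(np.percentile(W[b][:,2],[5,50,95]))
F=W[280:330,220:280].reshape(-1,3)
m=(W[...,2]>.2)&(W[...,2]<.3)&(W[...,1]>.1)&(W[...,1]<.26)&(W[...,0]>.4)&(W[...,0]<.5)
for p in W[m][::6]:print(p.round(3),end='')
E
```

```text
t: 4.67
position: [0.4768, 0.1751, 0.2219]
tcp_rot: [0.511, -0.51, 0.489, -0.489]
force: [-0.4, -0.9, -0.9]
gripper_width: 0.004
t 4.6667 pos [0.4768 0.1751 0.2219] z ang 2.5 y [ 0.001  0.    -1.   ] units xyz [-0.02  1.   -0.39] w 0.0042478016855183875 F [-0.4 -0.9 -0.9] q [0.33 0.19 1.65 0.   1.3  0.29]
[0.16723101 0.17123649 0.17529526]
[0.469 0.165 0.213][0.46  0.167 0.211][0.462 0.18  0.217][0.46  0.179 0.211][0.467 0.194 0.218][0.466 0.195 0.216][0.463 0.196 0.216][0.461 0.198 0.218][0.46  0.199 0.213][0.459 0.201 0.213][0.466 0.214 0.215][0.464 0.216 0.218][0.463 0.218 0.216][0.462 0.219 0.215][0.46  0.222 0.218][0.465 0.228 0.206][0.459 0.227 0.209]
```

```bash
python3 - <<'E'
from h import *
out=[]
for n in('side','top'):
    f=grab(n);W=cloud(f);
    K=np.array(f['camera_matrix']);
    s,M=st();p=np.array(s['position'])
    pts=np.array([p,p-M[:,1]*.019,p-M[:,1]*.06]);uv=cv2.projectPoints(pts,np.array(f['rvec'],float),np.array(f['tvec'],float),K,None)[0].reshape(-1,2);print(n,uv.round(1))
    im=f['image'][:,:,::-1].copy();c=uv[0].astype(int)
    x0,y0=c[0]-50,c[1]-65
    a=cv2.resize(im[y0:y0+100,x0:x0+100],None,fx=4,fy=4,interpolation=cv2.INTER_CUBIC)
    for q,col in zip(uv,[(0,0,255),(0,255,0),(255,0,255)]):cv2.circle(a,tuple(int(v) for v in (q-[x0,y0]+.5)*4),4,col,1)
    out.append(a)
    u,v=c; m=(np.abs(W-p)<[.03,.03,.08]).all(-1)&(W[...,2]>.2)&(W[...,0]>.474)
    print(W[m][::4].round(3).tolist())
cv2.imwrite('pics/f3.png',np.hstack(out))
E
```

```text
side [[249.1 307.5]
 [248.8 305.3]
 [248.2 300.3]]
[]
top [[129.1 275.8]
 [126.3 275.2]
 [119.7 273.6]]
[[0.486, 0.157, 0.286], [0.485, 0.157, 0.279], [0.483, 0.157, 0.273], [0.483, 0.158, 0.252]]
```

View pics/f3.png

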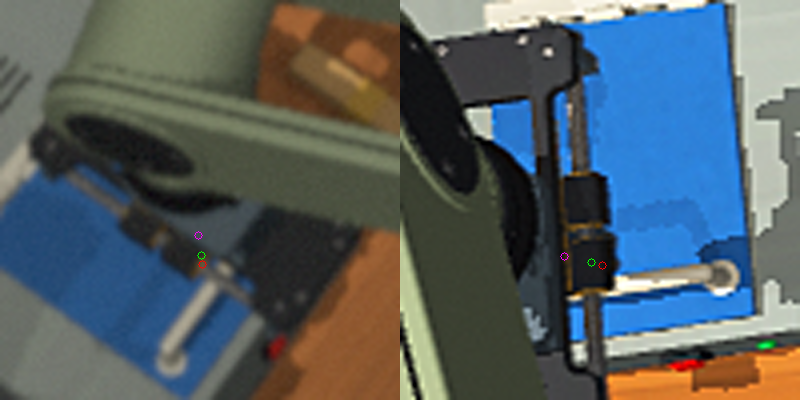

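The crops show the closed fingers (gap at side ≈(160,245), top ≈(590,228)) shifted from the projected reported TCP. I'll triangulate how far.

```bash
python3 - <<'E'
from h import *
s,M=st();p=np.array(s['position'])
Ps=[];x0=[]
uvs={'side':np.array([249-50+160/4-.5,307-65+245/4-.5]),'top':np.array([129-50+190/4-.5,275-65+228/4-.5])}
A=[]
for n in uvs:
    f=np.load(n+'0.npz');Rm=cv2.Rodrigues(f['rvec'].astype(float))[0];A.append(f['camera_matrix']@np.c_[Rm,f['tvec'].ravel()])
X=cv2.triangulatePoints(A[0],A[1],uvs['side'],uvs['top']);X=(X[:3]/X[3]).ravel();print(p,X,M.T@(X-p))
g=grab('top');W=cloud(g);
for (cx,cy) in [(185,190),(195,250),(205,190),(205,260),(175,130),(195,320)]:
    u=129-50+cx//4;v=275-65+cy//4;print(cx,cy,W[v,u].round(3),g['image'][v,u])
g=grab('side');W=cloud(g)
for (cx,cy) in [(140,220),(185,260),(160,245),(100,190),(240,290)]:
    u=249-50+cx//4;v=307-65+cy//4;print('s',cx,cy,W[v,u].round(3),g['image'][v,u])
E
```

```text
[0.47557622 0.17473512 0.22068471] [0.49907235 0.18094617 0.22298011] [-0.00517339 -0.00234408  0.02374143]
185 190 [0.496 0.142 0.353] [35 37 39]
195 250 [0.47  0.139 0.354] [29 30 32]
205 190 [0.497 0.137 0.339] [20 37 63]
205 260 [0.464 0.136 0.349] [15 12 15]
175 130 [0.524 0.149 0.346] [83 74 66]
195 320 [0.439 0.142 0.347] [73 68 62]
s 140 220 [0.488 0.204 0.358] [34 37 35]
s 185 260 [0.456 0.206 0.353] [40 40 40]
s 160 245 [0.514 0.171 0.171] [58 67 77]
s 100 190 [0.521 0.201 0.345] [58 70 85]
s 240 290 [0.423 0.198 0.347] [64 68 76]
```

The visible blocks are the finger carriages up at z≈0.35, so the parallax explains the shift: the finger flank (x .483, y .157) fits the reported TCP. I'll retry lower and check width and flap while gripped.

```bash
python3 -m inch '.5 0 0 0 0;.5 0 0 0 0;.5 0 0 0 0;.5 0 0 0 0;.5 0 0 0 0;.5 0 0 0 0;.5 0 0 0 0;.5 0 .4 -.19 0;.5 0 .4 -.19 0;.5 0 .3 0 0;.5 0 0 0 0;.5 0 0 0 0'
python3 -m inch '.1 0 0 0 0;.1 0 0 0 0;.1 0 0 0 0;.1 0 0 0 0;.1 0 0 0 0;.1 0 0 0 0;.1 0 0 0 0;.1 0 0 0 0' 30
python3 - <<'E'
from h import *
to([.4652,.1753,.192])
f=grab('top');W=cloud(f)
m=(W[...,2]>.196)&(W[...,2]<.3)&(W[...,1]>.1)&(W[...,1]<.26)&(W[...,0]>.42)&(W[...,0]<.52)
for p,c in zip(W[m][::3],f['image'][m][::3]):print(p.round(3),c,end=';')
E
```

```text
t: 5.92
position: [0.4652, 0.1745, 0.1885]
tcp_rot: [-0.511, 0.511, -0.489, 0.489]
force: [0.6, 0.8, -0.4]
gripper_width: 0.501
t: 6.58
position: [0.4651, 0.1745, 0.1887]
tcp_rot: [0.511, -0.511, 0.489, -0.489]
force: [0.4, -0.3, -0.2]
gripper_width: 0.102
t 6.5833 pos [0.4651 0.1745 0.1887] z ang 2.5 y [ 0.  0. -1.] units xyz [-0.03 -0.11  0.01] w 0.1020358263764257 F [ 0.4 -0.3 -0.2] q [0.34 0.19 1.73 0.   1.22 0.29]
[0.479 0.157 0.248] [30 39 47];[0.474 0.159 0.292] [66 56 39];[0.477 0.156 0.251] [29 35 40];[0.479 0.157 0.226] [ 47  82 130];[0.475 0.156 0.252] [39 48 54];[0.477 0.157 0.229] [38 41 51];[0.474 0.158 0.246] [16 15 18];[0.475 0.157 0.228] [41 43 43];[0.472 0.158 0.245] [11  8  5];[0.473 0.159 0.222] [15 45 92];[0.471 0.13  0.216] [140 124  96];[0.47  0.124 0.217] [148 136 109];[0.471 0.171 0.249] [6 7 7];[0.472 0.162 0.226] [ 9 12 18];[0.471 0.149 0.214] [64 74 84];[0.47  0.142 0.217] [143 127  99];[0.47  0.136 0.216] [186 171 140];[0.469 0.13  0.217] [255 255 232];[0.468 0.124 0.216] [170 160 138];[0.469 0.121 0.205] [82 80 70];[0.471 0.163 0.214] [129 170 213];[0.47
[... 244 characters left out ...]
.22 ] [255 255 229];[0.467 0.153 0.214] [253 246 228];[0.467 0.146 0.217] [255 255 247];[0.466 0.141 0.214] [188 181 160];[0.465 0.134 0.217] [194 183 157];[0.465 0.128 0.216] [255 248 221];[0.465 0.124 0.212] [140 134 114];[0.466 0.158 0.217] [255 255 255];[0.465 0.153 0.216] [255 253 241];[0.465 0.147 0.216] [255 250 222];[0.464 0.14  0.217] [176 162 137];[0.463 0.134 0.217] [188 171 143];[0.463 0.13  0.212] [217 199 164];[0.463 0.125 0.207] [105  98  83];[0.464 0.157 0.215] [255 255 230];[0.463 0.15  0.217] [255 245 210];[0.463 0.145 0.214] [170 153 126];[0.462 0.139 0.213] [112 118 120];[0.462 0.158 0.213] [170 154 124];[0.461 0.151 0.214] [ 54  80 105];[0.438 0.158 0.29 ] [ 61 113 169];
```

The lowest finger points seen are z≈0.222 with the reported TCP at 0.189 (0.252 earlier at 0.221), so the tips actually end about 31 mm above the reported TCP. That explains the miss. I'll lower accordingly and close.

```bash
python3 -m inch '.5 0 0 0 0;.5 0 0 0 0;.5 0 0 0 0;.5 0 0 0 0;.5 0 0 0 0;.5 0 0 0 0;.5 0 .3 0 0;.5 0 .3 0 0;.5 0 .3 0 0;0 0 0 0 0;0 0 0 0 0;0 0 0 0 0;0 0 0 0 0;0 0 0 0 0;0 0 0 0 0;0 0 0 0 0;0 0 0 0 0;0 0 0 0 0' 15
python3 - <<'E'
from h import *
to([.4652,.1753,.162])
f=grab('top');W=cloud(f)
m=(W[...,2]>.18)&(W[...,2]<.3)&(W[...,1]>.15)&(W[...,1]<.17)&(W[...,0]>.44)&(W[...,0]<.50)&(f['image'].max(-1)<70)
print(W[m][::2].round(3).tolist())
E
```

```text
t: 8.13
position: [0.4644, 0.1745, 0.1619]
tcp_rot: [-0.511, 0.511, -0.489, 0.489]
force: [-3.6, 0.7, 4.4]
gripper_width: 0.104
t 8.1333 pos [0.4644 0.1745 0.1619] z ang 2.51 y [-0.001  0.    -1.   ] units xyz [-0.03 -0.    0.03] w 0.10393697831093818 F [-3.6  0.7  4.4] q [0.34 0.21 1.77 0.   1.16 0.29]
[[0.496, 0.151, 0.293], [0.493, 0.163, 0.296], [0.49, 0.15, 0.296], [0.487, 0.151, 0.294], [0.481, 0.151, 0.295], [0.477, 0.151, 0.294], [0.473, 0.15, 0.298], [0.474, 0.158, 0.265], [0.477, 0.156, 0.222], [0.479, 0.157, 0.205], [0.474, 0.161, 0.249], [0.476, 0.157, 0.213], [0.477, 0.157, 0.199], [0.473, 0.163, 0.243], [0.474, 0.158, 0.209], [0.475, 0.157, 0.197], [0.471, 0.164, 0.24], [0.472, 0.159, 0.215], [0.473, 0.158, 0.201], [0.471, 0.169, 0.221], [0.457, 0.156, 0.197]]
```

```bash
python3 -m inch '0 0 -.49 .17 0;0 0 -.47 .21 0;0 0 -.44 .26 0;0 0 -.42 .3 0;0 0 -.39 .34 0;0 0 -.35 .38 0;0 0 -.31 .41 0;0 0 -.27 .44 0;0 0 -.22 .46 0;0 0 0 0 0;0 0 0 0 0'
python3 - <<'E'
from h import *
to([.4652,.1753,.162])
f=grab('side');W=cloud(f);hsv=cv2.cvtColor(f['image'],cv2.COLOR_RGB2HSV)
b=(hsv[...,0]>98)&(hsv[...,0]<125)&(hsv[...,1]>150)&(W[...,2]>.15)&(W[...,0]>.4)&(W[...,0]<.7)&(W[...,1]<.3)
P=W[b];print(len(P),np.percentile(P[:,2],[5,95]))
c=P.mean(0);n=np.linalg.svd(P-c,full_matrices=False)[2][2];print(n,'tilt',np.arccos(abs(n[2])))
E
```

```text
t: 9.1
position: [0.5553, 0.1785, 0.2645]
tcp_rot: [0.512, -0.51, 0.488, -0.49]
force: [-4.2, -0.7, 8.8]
gripper_width: 0.105
t 9.1 pos [0.5553 0.1785 0.2645] z ang 2.49 y [ 0.003  0.001 -1.   ] units xyz [-0.02  3.41 -3.02] w 0.10482716152052014 F [-4.2 -0.7  8.8] q [0.29 0.29 1.4  0.   1.44 0.25]
425 [0.18687534 0.30374857]
[-0.78063384 -0.03909025 -0.62376498] tilt 0.8972458817819006
```

Flap at about 0.90 rad as planned; continue the arc to about 1.78.

```bash
python3 -m inch '0 0 -.18 .48 0;0 0 -.13 .5 0;0 0 -.08 .51 0;0 0 -.03 .51 0;0 0 .02 .51 0;0 0 .07 .51 0;0 0 .12 .5 0;0 0 .17 .48 0;0 0 .22 .47 0;0 0 0 0 0;0 0 0 0 0;0 0 0 0 0'
python3 - <<'E'
from h import *
to([.4652,.1753,.162])
E
```

```text
t: 10.15
position: [0.6891, 0.184, 0.257]
tcp_rot: [0.511, -0.51, 0.488, -0.49]
force: [0.8, -0.3, 1.0]
gripper_width: 0.101
t 10.15 pos [0.6891 0.184  0.257 ] z ang 2.5 y [ 0.002 -0.    -1.   ] units xyz [-0.03  3.15 -7.47] w 0.10092774408230418 F [ 0.8 -0.3  1. ] q [ 0.25  0.52  1.06 -0.    1.56  0.2 ]
```

```bash
python3 -m inch '.3 0 0 0 0;.3 0 0 0 0;.3 0 0 0 0;.3 0 0 0 0;.3 0 0 0 0;.3 0 -.5 0 0;.3 0 -1 0 0;.3 0 -1 0 0;.3 0 -1 0 0;.3 0 0 0 0;.3 0 0 0 0'
python3 - <<'E'
from h import *
to([.4652,.1753,.162])
f=grab('side');W=cloud(f);hsv=cv2.cvtColor(f['image'],cv2.COLOR_RGB2HSV)
g=grab('top');cv2.imwrite('pics/op4.png',np.vstack([g['image'][130:330,20:300],f['image'][180:400,100:380]])[:,:,::-1])
W=cloud(g);hsv=cv2.cvtColor(g['image'],cv2.COLOR_RGB2HSV);o=(hsv[...,0]>3)&(hsv[...,0]<18)&(hsv[...,1]>180)&(W[...,2]>.09)&(W[...,2]<.2)&(W[...,1]>.1)&(W[...,1]<.26)&(W[...,0]>.42)&(W[...,0]<.62)
if o.sum()>5:
  print(o.sum(),np.percentile(W[o],[3,50,97],axis=0).round(3),cv2.minAreaRect(W[o&(W[...,2]>.14)][:,:2].astype(np.float32)))
E
```

```text
t: 11.07
position: [0.6886, 0.1844, 0.3644]
tcp_rot: [0.512, -0.509, 0.488, -0.49]
force: [-0.2, -0.0, -0.8]
gripper_width: 0.298
t 11.0667 pos [0.6886 0.1844 0.3644] z ang 2.51 y [ 0.005  0.001 -1.   ] units xyz [-0.02  6.71 -7.48] w 0.29820887394496437 F [-0.2 -0.  -0.8] q [0.25 0.53 0.78 0.   1.82 0.2 ]
220 [[0.493 0.17  0.107]
 [0.526 0.172 0.131]
 [0.562 0.199 0.151]] ((0.5582556128501892, 0.19052478671073914), (0.13301657140254974, 0.03541537746787071), 22.920164108276367)
```

View pics/op4.png

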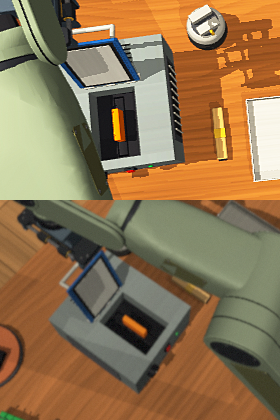

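Flap is leaning fully back; the orange rib is visible in the well (crop (118,125) top, (133,325) side), spanning x .493–.563 at y≈.178 as expected. Now position above it.

```bash
python3 -m inch '1 0 0 -.9 0;1 0 0 -.9 0;1 0 0 -.9 0;1 0 0 -.9 0;1 0 0 -.9 0;1 0 0 -.9 0;1 0 0 0 0;1 0 0 0 0;1 0 0 0 0'
python3 - <<'E'
from h import *
to([.5265,.178,.09])
f=grab('side');W=cloud(f);hsv=cv2.cvtColor(f['image'],cv2.COLOR_RGB2HSV)
b=(hsv[...,0]>98)&(hsv[...,0]<125)&(hsv[...,1]>150)&(W[...,2]>.17)&(W[...,0]>.5)&(W[...,0]<.75)&(W[...,1]<.3)
print(b.sum(),np.percentile(W[b],[3,97],axis=0).round(3))
E
```

```text
t: 11.92
position: [0.5264, 0.1771, 0.3611]
tcp_rot: [-0.51, 0.511, -0.489, 0.489]
force: [0.1, 0.2, 0.2]
gripper_width: 0.927
t 11.9167 pos [0.5264 0.1771 0.3611] z ang 2.51 y [-0.001 -0.    -1.   ] units xyz [-0.03  9.04  0.01] w 0.9269277488136624 F [0.1 0.2 0.2] q [ 0.3   0.24  1.25 -0.    1.66  0.26]
168 [[0.615 0.197 0.191]
 [0.655 0.244 0.334]]
```

```bash
python3 -m inch '1 0 1 0 0;1 0 1 0 0;1 0 1 0 0;1 0 1 0 0;1 0 1 0 0;1 0 1 0 0;1 0 1 0 0;1 0 .5 0 0;1 0 .5 0 0;1 0 0 0 0'
python3 -c "
from h import *
to([.5265,.178,.09])"
python3 -m inch '1 0 .35 0 0;1 0 .35 0 0;1 0 .3 0 0;1 0 0 0 0;1 0 0 0 0'
python3 -c "
from h import *
to([.5265,.178,.09])"
```

```text
t: 12.8
position: [0.5247, 0.1763, 0.1176]
tcp_rot: [-0.508, 0.513, -0.49, 0.488]
force: [-0.6, -0.2, 0.7]
gripper_width: 0.999
t 12.8 pos [0.5247 0.1763 0.1176] z ang 2.48 y [-0.008 -0.002 -1.   ] units xyz [-0.06  0.92  0.07] w 0.9993533669130275 F [-0.6 -0.2  0.7] q [ 0.3   0.34  1.71 -0.    1.1   0.26]
t: 13.22
position: [0.5261, 0.1771, 0.0917]
tcp_rot: [-0.511, 0.511, -0.489, 0.489]
force: [0.3, 0.3, 0.2]
gripper_width: 0.998
t 13.2167 pos [0.5261 0.1771 0.0917] z ang 2.51 y [-0.001 -0.    -1.   ] units xyz [-0.03  0.06  0.01] w 0.9983771765159869 F [0.3 0.3 0.2] q [0.3  0.36 1.75 0.   1.03 0.26]
```

```bash
python3 -m inch '.6 0 0 0 0;.6 0 0 0 0;.6 0 0 0 0;.6 0 0 0 0;.6 0 0 0 0;.6 0 0 0 0;.6 0 0 0 0;.6 0 -.3 0 0;.6 0 -.3 0 0;.6 0 0 0 0' 35
python3 -c "
from h import *
to([.5265,.178,.172])"
```

```text
t: 14.05
position: [0.5272, 0.1775, 0.1118]
tcp_rot: [0.512, -0.51, 0.488, -0.489]
force: [-0.3, 0.6, -2.2]
gripper_width: 0.764
t 14.05 pos [0.5272 0.1775 0.1118] z ang 2.51 y [ 0.003  0.001 -1.   ] units xyz [-0.02 -2.01 -0.02] w 0.7636905722009194 F [-0.3  0.6 -2.2] q [0.3  0.34 1.72 0.   1.07 0.26]
```

```bash
python3 -m inch '.6 0 -.55 0 0;.6 0 -.55 0 0;.6 0 -.55 0 0;.6 0 -.55 0 0;.6 0 0 0 0;.6 0 0 0 0' 25
python3 -c "
from h import *
to([.5265,.178,.172])
f=grab('top','lift5.png')"
python3 -m inch '.6 .3 0 0 0;.6 .3 0 0 0;.6 .3 0 0 0;.6 .3 0 0 0;.6 .2 0 0 0;.6 .2 0 0 0;.6 .2 0 0 0;.6 0 0 0 0'
python3 -c "
from h import *
to([.5265,.178,.172])
f=grab('top');g=grab('side')
cv2.imwrite('pics/tilt5.png',np.hstack([f['image'][130:330,20:300],g['image'][180:380,100:380]])[:,:,::-1])"
```

```text
t: 14.55
position: [0.5264, 0.1772, 0.1764]
tcp_rot: [0.511, -0.51, 0.489, -0.489]
force: [-0.8, -0.3, -2.2]
gripper_width: 0.766
t 14.55 pos [0.5264 0.1772 0.1764] z ang 2.51 y [ 0.001  0.    -1.   ] units xyz [-0.03  0.15  0.  ] w 0.765572821766134 F [-0.8 -0.3 -2.2] q [0.3  0.29 1.62 0.   1.22 0.26]
t: 15.27
position: [0.5283, 0.1235, 0.1764]
tcp_rot: [0.511, -0.51, 0.49, -0.489]
force: [-1.4, 3.8, 1.3]
gripper_width: 0.765
t 15.2667 pos [0.5283 0.1235 0.1764] z ang 2.42 y [-0.     0.003 -1.   ] units xyz [-1.82  0.15  0.02] w 0.7647457539708084 F [-1.4  3.8  1.3] q [0.21 0.27 1.65 0.   1.22 0.16]
```

View pics/tilt5.png

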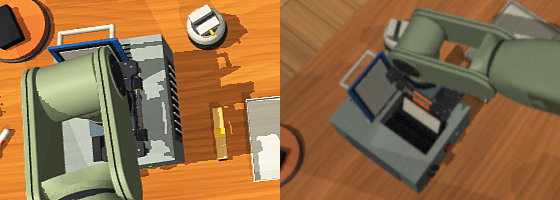

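The side half shows the white face turning upward at (420,118), with 3.8 N of contact: the filter is pivoting on the well rim. Continue and measure the white face's normal.

```bash
cat >> h.py <<'E'
def white(n='side'):
    s,M=st();p=np.array(s['position'])+[0,0,.05]
    f=grab(n);W=cloud(f);hsv=cv2.cvtColor(f['image'],cv2.COLOR_RGB2HSV)
    b=(hsv[...,1]<60)&(hsv[...,2]>120)&(np.abs(W-p)<[.06,.11,.0]+np.array([0,0,.15])).all(-1)
    if len(W[b])<10:print('few',b.sum());return
    k=cv2.connectedComponentsWithStats(b.astype(np.uint8));i=1+np.argmax(k[2][1:,4]);P=W[k[1]==i]
    c=np.median(P,axis=0);P=P[np.linalg.norm(P-c,axis=1)<.07]
    n_=np.linalg.svd(P-P.mean(0),full_matrices=False)[2][2];n_*=np.sign(n_[2])
    print('white',len(P),'c',P.mean(0).round(3),'min',P.min(0).round(3),'max',P.max(0).round(3),'n',n_.round(3),'tip deg',np.degrees(np.arcsin(n_[2])).round(1))
E
python3 -c "
from h import *
white()"
python3 -m inch '.6 .2 0 0 0;.6 .2 0 0 0;.6 .2 0 0 0;.6 .1 0 0 0;.6 0 0 0 0;.6 0 0 0 0'
python3 -c "
from h import *
to([.5265,.178,.172])
white()"
```

```text
white 447 c [0.526 0.149 0.158] min [0.47  0.14  0.121] max [0.585 0.158 0.194] n [-0.044  0.978  0.204] tip deg 11.8
t: 15.92
position: [0.5296, 0.1029, 0.1758]
tcp_rot: [0.511, -0.51, 0.489, -0.489]
force: [-0.8, 4.9, -1.9]
gripper_width: 0.769
t 15.9167 pos [0.5296 0.1029 0.1758] z ang 2.51 y [-0.     0.001 -1.   ] units xyz [-2.51  0.13  0.01] w 0.7690030481135849 F [-0.8  4.9 -1.9] q [0.17 0.27 1.66 0.   1.21 0.13]
white 755 c [0.527 0.149 0.167] min [0.471 0.131 0.135] max [0.586 0.168 0.201] n [-0.038  0.869  0.493] tip deg 29.5
```

```bash
python3 -m inch '.6 0 0 0 0;.6 0 -.4 0 0;.6 0 -.8 0 0;.6 0 -.8 0 0;.6 0 -.8 0 0;.6 0 -.8 0 0;.6 0 -.8 0 0;.6 0 0 0 0;.6 0 0 0 0;.6 0 0 0 0;.6 0 0 0 0' 45
python3 -c "
from h import *
white();
s,M=st();print(s['position'],s['force'],s['gripper_width'])"
```

```text
t: 16.88
position: [0.5287, 0.1016, 0.306]
tcp_rot: [-0.51, 0.512, -0.489, 0.488]
force: [0.6, 0.2, -1.7]
gripper_width: 0.76
white 909 c [0.526 0.147 0.297] min [0.469 0.129 0.263] max [0.585 0.166 0.329] n [-0.033  0.873  0.486] tip deg 29.1
[0.52877173 0.10172465 0.30617959] [-0.80694011  0.09048745 -2.25456604] 0.7642905041396699
```

```bash
python3 -c "
from h import *
to([.4785,-.269,.306])"
```

```text
t 16.9333 pos [0.5288 0.1017 0.3062] z ang 2.5 y [-0.003 -0.001 -1.   ] units xyz [12.27  0.03 -2.21] w 0.7642905041396699 F [-0.8  0.1 -2.3] q [ 0.17  0.21  1.41 -0.    1.52  0.13]
```

```bash
python3 -m inch '.6 .4 0 -.1 0;.6 .8 0 -.15 0;.6 .8 0 -.15 0;.6 .8 0 -.15 0;.6 .8 0 -.15 0;.6 .8 0 -.15 0;.6 .8 0 -.15 0;.6 .8 0 -.15 0;.6 .8 0 -.15 0;.6 .8 0 -.15 0;.6 .8 0 -.15 0;.6 .8 0 -.15 0;.6 .8 0 -.15 0;.6 .8 0 -.15 0;.6 .8 0 -.1 0;.6 .6 0 0 0;.6 .2 0 0 0;.6 0 0 0 0;.6 0 0 0 0'
python3 -c "
from h import *
to([.4785,-.269,.12])
white();white('top')"
```

```text
t: 18.52
position: [0.4809, -0.2719, 0.3076]
tcp_rot: [0.511, -0.511, 0.49, -0.489]
force: [0.7, 0.3, -1.5]
gripper_width: 0.766
t 18.5167 pos [ 0.4809 -0.2719  0.3076] z ang 2.48 y [-0.001  0.001 -1.   ] units xyz [-0.09  6.25 -0.07] w 0.7655217341408447 F [ 0.7  0.3 -1.5] q [-0.54  0.23  1.38  0.    1.53 -0.58]
white 962 c [ 0.478 -0.226  0.299] min [ 0.421 -0.246  0.264] max [ 0.536 -0.205  0.331] n [-0.036  0.872  0.488] tip deg 29.2
white 757 c [ 0.501 -0.22   0.297] min [ 0.444 -0.239  0.268] max [ 0.537 -0.205  0.329] n [-0.036  0.869  0.494] tip deg 29.6
```

Still 29° and on target. Lower 190 mm in two stages.

```bash
python3 -m inch '.6 0 .4 0 0;.6 0 .6 0 0;.6 0 .6 0 0;.6 0 .6 0 0;.6 0 .6 0 0;.6 0 .6 0 0;.6 0 .6 0 0;.6 0 .6 0 0;.6 0 .6 0 0;.6 0 .5 0 0;.6 0 .4 0 0;.6 0 .2 0 0;.6 0 0 0 0;.6 0 0 0 0;.6 0 0 0 0;.6 0 0 0 0'
python3 - <<'E'
from h import *
to([.4785,-.269,.12]);white()
f=grab('side');g=grab('top')
cv2.imwrite('pics/fin6.png',np.vstack([g['image'][110:350],f['image'][100:380]])[:,:,::-1])
W=cloud(g);hsv=cv2.cvtColor(g['image'],cv2.COLOR_RGB2HSV)
W0=cloud(np.load('top0.npz'))
for n,F,o in(('top',g,np.load('top0.npz')),('side',f,np.load('side0.npz'))):
    for k,X in(('was',o),('now',F)):
        V=cloud(X);h=cv2.cvtColor(X['image'],cv2.COLOR_RGB2HSV)
        m=(V[...,2]>.017)&(V[...,2]<.033)&(V[...,1]<-.08)&(V[...,1]>-.38)&(V[...,0]>.36)&(V[...,0]<.6)&(h[...,1]<70)
        print(n,k,m.sum(),np.percentile(V[m][:,:2],[1,99],axis=0).round(3).tolist())
V=cloud(f);h=cv2.cvtColor(f['image'],cv2.COLOR_RGB2HSV)
b=(h[...,0]>98)&(h[...,0]<125)&(h[...,1]>150)&(V[...,2]>.17)&(V[...,0]>.5)&(V[...,0]<.75)
P=V[b];print('flap',len(P),np.percentile(P,[3,97],axis=0).round(3).tolist())
E
```

```text
t: 19.95
position: [0.4821, -0.2724, 0.1201]
tcp_rot: [0.511, -0.511, 0.488, -0.49]
force: [1.3, -0.2, -1.9]
gripper_width: 0.761
t 19.95 pos [ 0.4821 -0.2724  0.1201] z ang 2.52 y [ 0.002 -0.001 -1.   ] units xyz [-0.12  0.   -0.11] w 0.76091406124152 F [ 1.3 -0.2 -1.9] q [-0.54  0.33  1.71  0.    1.09 -0.58]
white 729 c [ 0.479 -0.227  0.111] min [ 0.422 -0.247  0.077] max [ 0.538 -0.207  0.147] n [-0.034  0.88   0.473] tip deg 28.3
top was 496 [[0.377, -0.355], [0.576, -0.106]]
top now 245 [[0.377, -0.355], [0.576, -0.106]]
side was 382 [[0.375, -0.358], [0.574, -0.107]]
side now 305 [[0.375, -0.358], [0.574, -0.107]]
flap 310 [[0.616, 0.121, 0.187], [0.657, 0.244, 0.335]]
```

View pics/fin6.png

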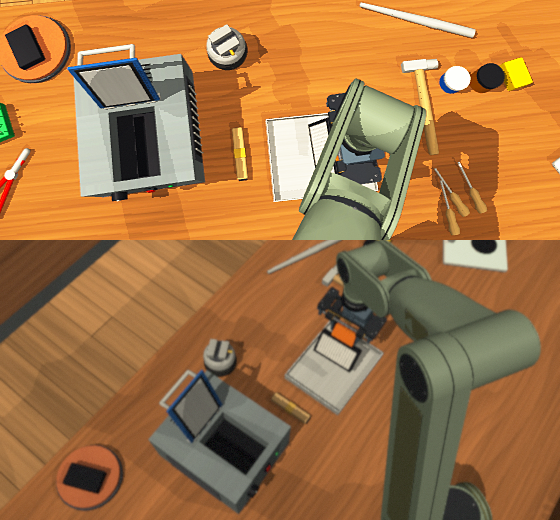

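The picture shows the flap open, the filter held level and tipped over the tray (side (340,345)), and vise, clamp and hammer where they were. The lower edge is at about 71 mm. Handing in.

```bash
python3 -m inch '.6 0 0 0 0;.6 0 0 0 0;.6 0 0 0 0;.6 0 0 0 0;.6 0 0 0 0;.6 0 0 0 0'
python3 -c "
from h import *
white();to([.482,-.272,.12]);print(order.close_job())"
```

```text
t: 20.6
position: [0.4814, -0.2722, 0.119]
tcp_rot: [0.511, -0.511, 0.489, -0.489]
force: [0.4, 0.2, -2.1]
gripper_width: 0.76
white 727 c [ 0.479 -0.227  0.11 ] min [ 0.421 -0.246  0.072] max [ 0.537 -0.207  0.144] n [-0.031  0.879  0.475] tip deg 28.4
t 20.65 pos [ 0.4814 -0.2722  0.119 ] z ang 2.51 y [-0.  0. -1.] units xyz [-0.01 -0.03  0.02] w 0.7629740784451464 F [ 0.5 -0.3 -2.8] q [-0.54  0.33  1.71  0.    1.09 -0.58]
the job is handed in; nothing more can be done
None
```

The filter is being held over the sweeps tray, and I handed the job in at 20.7 s. No verdict was reported.

I swung the flap back by its handle until it rested against its stop. I then gripped the orange rib by its ends and lifted the filter clear. To tip it, I pivoted it between the fingers against the rim of the extractor's hand well, because the tool can only point straight down.

**Last checks**
- **Tip:** the dusty face points down about 28 degrees. It read 29.5 just after the pivot and 28.3 then 28.4 after lowering.
- **Level:** the long edge is level to within a few degrees.
- **Position:** the frame centre is about 5 mm from the tray's middle, and the lower edge is about 70 mm above the bench.
- **Grip:** the fingers hold the rib at 45 N, and the wrist carries about 0.2 kg.
- **Flap:** open, with its top edge leaning about 40 mm behind the hinge.
- **Tray and bystanders:** the tray rim measured the same as at the start. The vise, hammer and ring clamp look unmoved in the final picture, but I did not measure them.

**What disagreed:** in the camera depth, the real fingertips sit about 31 mm above the reported TCP height. Because of this, the first close on the handle missed the bar without touching anything. I corrected for the offset from then on.

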